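# Nudge a carrier plate onto its locating pins

## Robot

A 6-joint arm with a two-finger parallel gripper is mounted at the origin on a cart in front of the work surface, level with it; the furniture and walls round the work are solid. World frame = base frame: x ahead of the robot, y to its left, z up, the work surface at z = 0. Lengths are in m, angles in rad, forces in N, time in s.
With the tool pointing down it reaches from about 0.35 to 0.85 m from the base axis. Payload 8.1 kg.
Tool frame: the origin (TCP) lies at the centre of the arm's flange, where the gripper is bolted on; the fingertips stand 186 mm ahead of it and the grasp point (between the pads) lies 167 mm ahead of it; z points along the fingers, y is the direction in which the jaws open and shut (so a half turn about z gives the same grasp; the last joint's range is limited). The gripper opens to 93 mm and grips with 3 to 60 N. Pads are 15 mm wide; open, the fingers measure 128 mm over their backs; the gripper's body (75 mm by 188 mm) begins 65 mm behind the grasp point.
Start: joints at [1.263, 0.13, 1.488, -0, 1.523, -0.085], TCP at [0.133, 0.585, 0.405] pointing down, gripper open.
Joint ranges: [-2.96, 2.96], [-0.89, 2.26], [0.02, 2.5], [-1.34, 4.48], [0, 2.73], [-2.66, 2.66]. Speed limits (rad/s): [2.39, 2.39, 2.79, 3.14, 3.14, 3.14].

## Interface

Orientations are given as a rotation vector (axis times angle).
In Python, from plant import robot, viewer, order gives the robot as it stands.
- The arm moves only by the tool apply_moves, never from a script. Its argument "deltas" is a list of rows, each a list of 3 entries, a list of its own where there are three numbers: the finger opening in mm, from 0 to 93, then the shift along the tool's x, y, z in mm, then the turn about the tool's z in rad. In form: [[grip, [dx, dy, dz], yaw], ...]. A call has 1 to 5 rows; each row shifts and turns the commanded pose from where the row before left it, along the tool's axes as they then stand; what a row does not reach is not made up. A row lasts 1/8 s, in which the tool goes at most 62.5 mm and 10.7 degrees, less where a joint would pass 70% of its speed; a pose out of reach is approached as far as the arm can. A call is refused whole if a number of a shift passes 62.5 or a number of a turn 0.188, either way. A call with a gripper value outside its range is refused whole. The fingers move at their own pace and stop on an object; "grip_force" is the grip in N (left out, the last holds). Time passes only in rows, so rows that do not move let the fingers close. It gives the time, the measured TCP pose, the force and the opening at its end, in the units of the state.
- robot.read_state(): the state, without advancing time (a new reading comes with each control period).
- viewer.read_camera(name): name is "scene" or "top"; returns the picture (420x560x3 uint8, blue, green, red); there is no depth.
- viewer.get_calibration(name): a dict with "fx", "fy", "cx", "cy" (pixels), "distortion" ([k1, k2, p1, p2, k3] as OpenCV has them; the pictures are not rectified), "R" (3x3) and "t" (3): a world point X has camera coordinates R X + t. Camera axes: x right, y down, z forward; pixel columns grow to the right and rows downward; lengths in m; the calibration is good to about 2 mm. A picture is of the moment at which its call begins. get_calibration takes no time and is no camera call.
- order.close_job(): hands the job in, once; it reports no verdict.
The state is a dict: "t": time; "q": joint angles; "dq": joint speeds; "joint_torque": joint torques, N m; "tool_pos": TCP position; "orientation": TCP orientation; "force": force on the tool from outside, world axes, zero at the start; "wrist_torque": the same for the moment, N m; "opening": finger opening in m.
Only numpy, scipy, OpenCV 4.12 (cv2) and the standard library are available. Lean on these libraries where they do the work, as an engineer would, in place of code of your own. Each camera call takes 0.05 s, during which the arm holds its last target. There are 200 camera calls.

## Task

The loose aluminium carrier plate lies askew on top of the blue assembly fixture, propped on the fixture's raised rest bar and on the tips of its two locating pins. Nudge the plate sideways with your fingertips, never picking it up or pushing it off the fixture, until it comes off the bar and its two holes drop over the pins, so that it lies flat and fully down on the blue base. Do not disturb the insulator, choke, tape roll and bolt nearby, and finish clear of everything.

Things in the scene. Friction and masses are not known exactly. Their poses are not given: they have to be found in the camera images.
- fixture: Assembly fixture, fixed to the bench: blue base 124 mm (its x) by 176 mm (its y), 12 mm thick. Origin at the centre of its underside, on the bench top; z up. At its +y end (to the robot's left) stands a rest bar, near its other end two steel pins, all 10 mm tall above the base. Its place and yaw differ in each run (its y axis within 0.45 rad of world y).
- plate: Loose flat aluminium plate, 100 mm (its x) by 120 mm (its y) by 10 mm thick, about 0.36 kg, red label and brass inserts flat in its top. Origin at the centre of its underside. Its axes match the fixture's when seated. Starts level, underside 22 mm above the bench, resting on the bar (+y end) and on the pin tips, 12 to 22 mm off toward fixture +y, 4 to 18 mm off toward fixture -x (the robot's side), 0.12 rad at most in yaw.
- seat (a point): Where the centre of the plate's underside lies when seated: fixture x = 0, y = -14, z = 12 mm, on the base. Axes as the fixture's. Seated, the plate's top is 22 mm above the bench, level with the top of the bar, and a 2 mm gap is left between its +y edge and the bar.
- pin_a (a point): Foot, on the base, of the pin for the round hole: fixture x = -34, y = -42 mm. Steel, 12 mm in diameter for the lower 4 mm, then a tapered nose narrowing to a flat tip 4.4 mm across, 10 mm above the base. A hole whose centre comes within about 4 mm of the pin starts to drop and is centred by the taper.
- bar_top (a point): Centre of the top of the dark steel rest bar, 22 mm above the bench: fixture x = 0, y = +67 mm. The bar measures 96 mm (x) by 38 mm (y), from fixture y = +48 to +86 mm.
- pin_b (a point): Foot of the other, equal pin, for the slot: fixture x = +34, y = -42 mm, on the base.
- hole_a (a point): Centre of the round through hole, 15.5 mm across, at the plate's underside: plate x = -34, y = -28 mm. Seated it coincides with pin_a.
- slot_b (a point): Centre of the through slot, 20 mm (x) by 15.5 mm (y), at the plate's underside: plate x = +34, y = -28 mm. Seated it coincides with pin_b.
- insulator_1: Bystander: red ribbed stand-off insulator, 31 mm across, 35 mm high, standing off the -y end of the fixture. Origin at the centre of its underside.
- toroid_choke: Bystander: toroid choke with red winding, 44 x 42 x 17 mm, lying flat to the right of the fixture. Origin at the centre of its underside. Further right stands a tall open tin, always at about x = 0.51, y = -0.45 m: move the arm round it, on the robot's side.
- tape_black: Bystander: roll of black tape, 69 mm across, 19 mm high, lying flat on the bench to the left of the fixture. Origin at the centre of its underside.
- bolt_1: Bystander: steel hex bolt with nut, 35 mm long, 15 mm high, lying to the right of the fixture. Origin at the centre of its underside.

How it is judged:
At the end, for the whole second after the job is handed in: The plate lies at rest, flat (within 0.02 rad) and fully down (underside within 1.5 mm of the top of the base), with the round hole within 3 mm of its pin and the slot within 4 mm of its pin, and no bystander has moved more than 15 mm (horizontal distance between hole_a and pin_a below 0.003 m and horizontal distance between slot_b and pin_b below 0.004 m and z of plate in the frame of fixture between 0.0105 and 0.0135 m and angle between plate's own z axis and vertical below 0.02 rad and linear speed of plate below 0.01 m/s and distance of each of insulator_1, toroid_choke, tape_black, bolt_1 from where it was at the start of the episode below 0.015 m); the robot touches nothing.
It fails at once if the plate is picked up (its centre rises more than 12 mm above where it lay) (height (world z) of plate above 0.034 m).
It fails at once if the plate is tipped up steeply (more than 0.3 rad) (angle between plate's own z axis and vertical above 0.3 rad).
It fails at once if the plate is pushed off the fixture (more than 70 mm from its seat) (horizontal distance between plate and seat above 0.07 m).
It fails at once if the insulator, choke, tape roll or bolt is moved more than 15 mm (distance of any of insulator_1, toroid_choke, tape_black, bolt_1 from where it was at the start of the episode above 0.015 m).
It also fails if it takes over 45 s, if anything falls off the work surface, if the arm or the gripper's body presses on something with over 40 N, if the wrist force passes 120 N, or if a joint passes its speed limit or range.

## Working session

There is one attempt and no reset: what is moved stays moved. The work goes in short steps, Python scripts to look and compute and a tool call to move; the robot and the scene stay as the last step left them, time stands still between calls to the robot, and variables do not carry over. Pictures are saved under pics/ and viewed, about 8 in all and at most 12, crops included, and the job is handed in when it is done.

Besides the shell and the picture viewer there is one more tool, called by a JSON object that holds its "api" and its "payload". apply_moves: Moves the arm, as the interface text tells. Its arguments: {"type":"object","properties":{"deltas":{"type":"array"},"grip_force":{"type":"number"}},"required":["deltas"]}

```bash
mkdir -p pics
python3 - <<'E'
from plant import robot, viewer, order
import cv2
s=robot.read_state();print(s)
for n in("scene","top"):
    im=viewer.read_camera(n);cv2.imwrite(f"pics/{n}0.png",im);print(n,viewer.get_calibration(n))
E
```

```text
{'t': 0.0, 'q': array([ 1.26258718e+00,  1.31162287e-01,  1.48927849e+00,  1.87758748e-05,
        1.52300469e+00, -8.54071184e-02]), 'dq': array([ 0.00156518, -0.00131696, -0.00093683,  0.00160371,  0.00043048,
       -0.00061498]), 'joint_torque': array([-1.37414185e-05, -5.59860528e+01, -4.91740143e+01,  7.65945297e-02,
        3.58372531e-02, -1.07894678e-04]), 'tool_pos': array([0.13248672, 0.5849539 , 0.4036869 ]), 'orientation': array([-3.49212132e-01, -3.12173916e+00,  2.84811183e-03]), 'force': array([-0.76329084,  0.2091682 , -0.31126621]), 'wrist_torque': array([-0.0558117 ,  0.01324317,  0.06584145]), 'opening': 0.09319157625673792}
scene {'fx': 459.1677041463528, 'fy': 459.1677041463528, 'cx': 277.7291689910028, 'cy': 210.4436451016238, 'distortion': array([-0.08162957,  0.        ,  0.        ,  0.        ,  0.        ]), 'R': array([[ 0.63045714, -0.77591366, -0.02194963],
       [-0.38138041, -0.28500826, -0.87938574],
       [ 0.67607158,  0.56278617, -0.47560376]]), 't': array([-0.26212053,  0.2689088 ,  0.6238994 ])}
top {'fx': 391.1322776605165, 'fy': 391.1322776605165, 'cx': 279.0771456185116, 'cy': 209.76434905069533, 'distortion': array([-0.09085976,  0.        ,  0.        ,  0.        ,  0.        ]), 'R': array([[ 0.02675213, -0.99952563, -0.01525914],
       [-0.99605608, -0.02536126, -0.08502406],
       [ 0.08459674,  0.01747354, -0.99626205]]), 't': array([0.0869925 , 0.53318338, 1.04263528])}
```

View pics/top0.png

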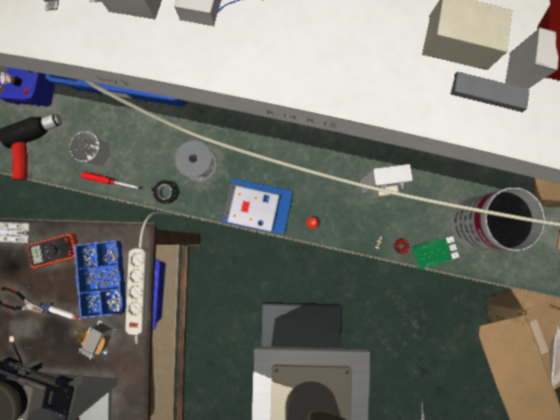

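View pics/scene0.png

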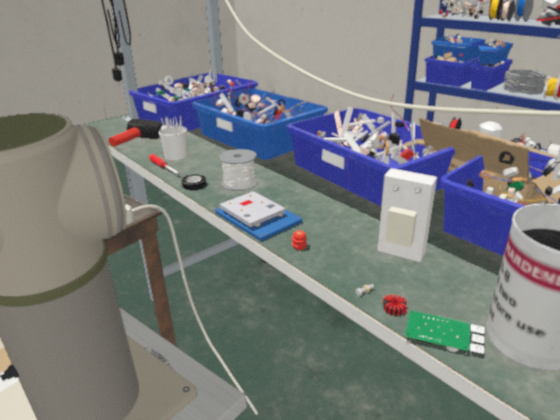

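The top view shows the fixture at about (258,207), the tape at (165,190), the insulator at (312,222), the bolt at (379,242) and the choke at (402,245). The scene view shows the fixture at about (258,215). I'll enlarge both.

Run:
```python
import cv2,numpy as np
a=cv2.imread("pics/top0.png")[172:242,215:300];b=cv2.imread("pics/scene0.png")[185:242,208:308]
a=cv2.resize(a,None,fx=7,fy=7,interpolation=cv2.INTER_CUBIC)[:, :];b=cv2.resize(b,None,fx=7,fy=7,interpolation=cv2.INTER_CUBIC)
cv2.imwrite("pics/c1.png",a);cv2.imwrite("pics/c2.png",b)
```

```text
(no output)
```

View pics/c1.png

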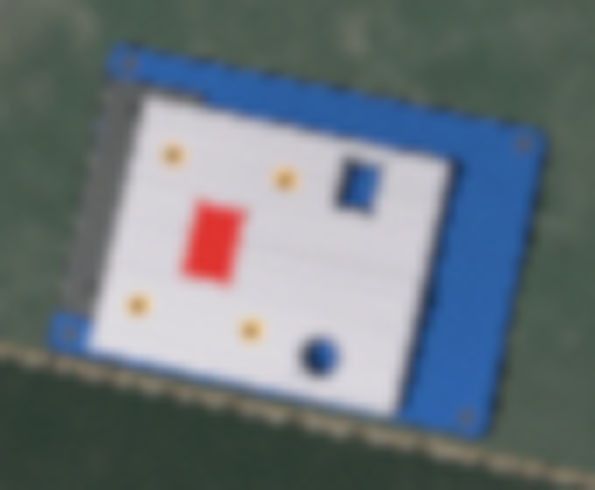

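View pics/c2.png

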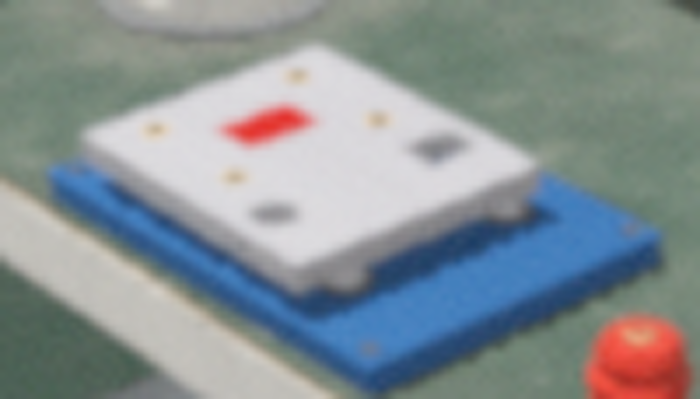

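Both crops are clear. The plate lies over the bar side, nearer the robot, with only a small yaw. Next I'll fit the plate and base outlines on their planes.

```bash
cat > h.py <<'E'
import cv2,numpy as np
from plant import robot, viewer, order
from scipy.spatial.transform import Rotation as Ro
def ray(n,uv,z):
    c=viewer.get_calibration(n);K=np.array([[c['fx'],0,c['cx']],[0,c['fy'],c['cy']],[0,0,1]])
    p=cv2.undistortPoints(np.float64(uv).reshape(-1,1,2),K,c['distortion']).reshape(-1,2)
    d=np.c_[p,np.ones(len(p))]@c['R'];o=-c['R'].T@c['t']
    return (o+d*((np.reshape(z,(-1,1))-o[2])/d[:,2:]))[:,:2]
def blobs(m):
    cs,_=cv2.findContours(m.astype(np.uint8)*255,cv2.RETR_EXTERNAL,cv2.CHAIN_APPROX_NONE)
    return sorted(cs,key=cv2.contourArea,reverse=True)
def tool():
    s=robot.read_state();R=Ro.from_rotvec(s['orientation']).as_matrix();return s,R
E
cat > m.py <<'E'
from h import *
import sys
k=8;x0,y0,x1,y1=210,165,305,250
def meas(im,zp):
    c=cv2.resize(im[y0:y1,x0:x1],None,fx=k,fy=k,interpolation=cv2.INTER_CUBIC)
    h=cv2.cvtColor(c,cv2.COLOR_BGR2HSV);H,S,V=[h[...,i].astype(int) for i in range(3)]
    px=lambda p:(np.reshape(p,(-1,2))+.5)/k-.5+[x0,y0]
    blue=(abs(H-107)<14)&(S>130)&(V>80)
    pl=(S<60)&(V>150)
    out={}
    for nm,m,z in(("base",blue,.012),("plate",pl,zp)):
        b=blobs(m)[0]
        if nm=="base": b=np.vstack([q for q in blobs(m) if cv2.contourArea(q)>300])
        b=cv2.convexHull(b)
        w=ray("top",px(b),z)*1000
        r=cv2.minAreaRect(w.astype(np.float32));bx=cv2.boxPoints(r)
        # y axis = long side
        e=[bx[1]-bx[0],bx[2]-bx[1]];e=max(e,key=np.linalg.norm);e=e*np.sign(e[1])
        out[nm]=(np.array(r[0]),np.arctan2(-e[0],e[1]),sorted(r[1]))
        print(nm,np.round(r[0],1),"yaw %.3f"%out[nm][1],"size",np.round(sorted(r[1]),1))
    (cb,yb,_),(cp,yp,_)=out["base"],out["plate"]
    A=np.array([[np.cos(yb),-np.sin(yb)],[np.sin(yb),np.cos(yb)]])
    print("plate in fixture",np.round((cp-cb)@A,1),"offset from seat",np.round((cp-cb)@A-[0,-14],1),"dyaw %.3f"%(yp-yb))
    # red label & inserts, hole centroids
    for nm,m in(("red",((H<8)|(H>172))&(S>150)),("brass",(H>8)&(H<28)&(S>70)&(V>120))):
        for b in blobs(m):
            if 100<cv2.contourArea(b)<9000:
                M=cv2.moments(b);w=ray("top",px([M['m10']/M['m00'],M['m01']/M['m00']]),zp)[0]*1000
                print(nm,np.round((w-cb)@A-[0,-14],1),end=' ')
    print()
    return out
if __name__=="__main__":
    im=cv2.imread(sys.argv[1]) if len(sys.argv)>1 else viewer.read_camera("top")
    meas(im,float(sys.argv[2]) if len(sys.argv)>2 else .032)
E
python3 m.py pics/top0.png
python3 - <<'E'
from h import *
print(ray("top",[(312,222),(379,242),(165,190),(195,158)],[.03,.01,.01,.06]))
p=lambda a:np.array(a)/7+[215-.43,172-.43]
B=ray("top",p([(112,42),(548,125),(490,440),(50,345)]),.012)*1000
P=ray("top",p([(143,95),(455,160),(400,415),(89,350)]),.032)*1000
H=ray("top",p([(359,184),(320,356)]),.032)*1000
for q in(B,P):print(q.round(1),q.mean(0),[np.linalg.norm(q[i]-q[i-1]).round(1) for i in range(4)])
print(H)
s,R=tool();print(R)
E
```

```text
base [541.2 161.7] yaw -0.178 size [123.8 176.9]
plate [532.7 172.4] yaw -0.190 size [103.1 123. ]
plate in fixture [-10.2   9. ] offset from seat [-10.2  23. ] dyaw -0.012
red [-9.6 44.6] brass [20.5 22.2] brass [-39.6  22.7] brass [-39.   67.8] brass [20.9 66.8] 
[[ 0.49928949  0.01101407]
 [ 0.44998505 -0.17578525]
 [ 0.57937722  0.42276888]
 [ 0.66138504  0.32978972]]
[[618.2 238.6]
 [589.1  64.5]
 [464.3  84.2]
 [497.  258.5]] [542.13970143 161.44963377] [np.float64(122.9), np.float64(176.5), np.float64(126.4), np.float64(177.4)]
[[594.3 222.7]
 [571.8 100.5]
 [472.5 119. ]
 [494.4 240. ]] [533.24207181 170.56448898] [np.float64(101.4), np.float64(124.3), np.float64(101.0), np.float64(122.9)]
[[561.49060597 137.45057616]
 [494.42265664 150.51803666]]
[[-9.75288262e-01  2.20935628e-01 -5.04507641e-04]
 [ 2.20936165e-01  9.75286910e-01 -1.62948767e-03]
 [ 1.32027817e-04 -1.70068418e-03 -9.99998545e-01]]
```

Fixture: centre (541.5, 161.6) mm, yaw −0.178, and its size of 124×177 matches. The plate is off its seat by about (−10, +22) mm with a yaw of −0.01, which fits the stated ranges. First push: both fingertips along the −x edge.

{"api": "apply_moves", "payload": {"deltas": [[60,[-20,-17,0],-0.045],[60,[-39,-34,0],0],[60,[-39,-34,0],0],[60,[-39,-34,0],0],[60,[-39,-34,0],0]], "grip_force": 20}}

```text
t: 0.72
tool_pos: [0.2784, 0.4013, 0.4043]
orientation: [-0.278, -3.129, 0.001]
force: [0.4, -0.0, -1.0]
opening: 0.0604
```

{"api": "apply_moves", "payload": {"deltas": [[60,[-39,-34,0],0],[60,[-39,-34,0],0],[60,[-39,-34,0],0],[60,[-39,-34,0],0],[60,[-39,-34,0],0]]}}

```text
t: 1.35
tool_pos: [0.4403, 0.1994, 0.4045]
orientation: [-0.279, -3.129, 0.0]
force: [1.3, -0.8, 0.8]
opening: 0.0602
```

```bash
cat > go.py <<'E'
from h import *
import sys
# target: fixture x,y (mm) of tool axis, fingertip z, desired tool-y angle (rad) about world z from fixture y
C=np.array([541.5,161.6]);psi=-.178
A=np.array([[np.cos(psi),-np.sin(psi)],[np.sin(psi),np.cos(psi)]])
fx,fy,z,ang=map(float,sys.argv[1:5])
s,R=tool();p=s['tool_pos']*1000
a=np.arctan2(-R[0,1],R[1,1])-psi
print("t %.2f"%s['t'],"now fix",((p[:2]-C)@A).round(1),"tipz %.1f"%(p[2]-186),"ang %.3f"%a,"F",s['force'].round(1),"open",s['opening'].round(4))
d=np.r_[C+A@[fx,fy],z+186]-p
print("turn tool z %.3f"%-(ang-a),"delta tool now",(R.T@d).round(1),"in fixture",(A.T@d[:2]).round(1))
E
python3 go.py -85 8 25 0
```

```text
Traceback (most recent call last):
  File "go.py", line 9, in <module>
    print("t %.2f"%s['t'],"now fix",((p[:2]-C)@A).round(1),"tipz %.1f"%(p[2]-186),"ang %.3f"%a,"F",s['force'].round(1),"open",s['opening'].round(4))
                                                                                                                              ^^^^^^^^^^^^^^^^^^
AttributeError: 'float' object has no attribute 'round'
```

```bash
sed -i "s/s\['opening'\].round(4)/round(s['opening'],4)/" go.py; python3 go.py -85 8 25 0
```

```text
t 1.35 now fix [-106.3   19.3] tipz 218.5 ang 0.000 F [ 1.3 -0.8  0.8] open 0.0602
turn tool z 0.000 delta tool now [-21.3 -11.3 193.5] in fixture [ 21.3 -11.3]
```

{"api": "apply_moves", "payload": {"deltas": [[60,[-21,-11,30],0],[60,[0,0,50],0],[60,[0,0,50],0],[60,[0,0,40],0],[60,[0,0,22],0]]}}

```text
t: 1.98
tool_pos: [0.457, 0.1859, 0.2097]
orientation: [-0.279, -3.125, 0.003]
force: [-0.4, 0.3, 0.6]
opening: 0.0596
```

```bash
python3 go.py -85 8 25 0
python3 - <<'E'
from h import *
a=viewer.read_camera("top")[160:250,205:310];b=viewer.read_camera("scene")[170:242,208:308]
a=cv2.resize(a,None,fx=6,fy=6,interpolation=cv2.INTER_CUBIC)
cv2.imwrite("pics/d1.png",a);cv2.imwrite("pics/d1s.png",b)
E
```

```text
t 1.98 now fix [-87.5   8.9] tipz 23.7 ang 0.000 F [-0.4  0.3  0.6] open 0.0596
turn tool z 0.000 delta tool now [-2.5 -1.  -1.4] in fixture [ 2.5 -0.9]
```

View pics/d1.png

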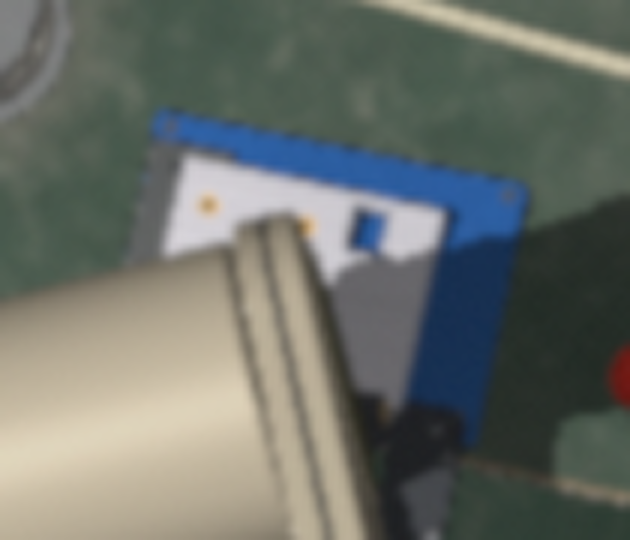

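The arm hides part of the plate in this view, but the lateral clearance is as planned. I'll push slowly toward fixture +x and watch the force.

{"api": "apply_moves", "payload": {"deltas": [[60,[-6,0,-1],0],[60,[-6,0,0],0],[60,[-4,0,0],0],[60,[-3,0,0],0],[60,[-3,0,0],0]]}}

```text
t: 2.7
tool_pos: [0.4801, 0.1825, 0.2139]
orientation: [-0.279, -3.129, -0.0]
force: [-3.3, 0.7, 2.4]
opening: 0.0602
```

```bash
python3 go.py -57.5 8 25 0
```

```text
t 2.70 now fix [-64.1   9.7] tipz 27.9 ang 0.000 F [-3.3  0.7  2.4] open 0.0602
turn tool z 0.000 delta tool now [-6.6 -1.8  2.9] in fixture [ 6.6 -1.7]
```

{"api": "apply_moves", "payload": {"deltas": [[60,[-2.5,0,1.5],0],[60,[-2,0,0.5],0],[60,[-2,0,0],0],[60,[0,0,0],0]]}}

```text
t: 3.2
tool_pos: [0.4866, 0.1812, 0.2116]
orientation: [0.279, 3.129, -0.0]
force: [0.9, 0.3, -0.2]
opening: 0.0601
```

```bash
python3 go.py -57.5 8 25 0
```

```text
t 3.20 now fix [-57.5   9.6] tipz 25.6 ang 0.000 F [ 0.9  0.3 -0.2] open 0.0601
turn tool z 0.000 delta tool now [ 0.  -1.6  0.6] in fixture [-0.  -1.6]
```

{"api": "apply_moves", "payload": {"deltas": [[60,[15,0,0],0],[60,[15,0,-10],0],[60,[0,10,-50],0],[60,[0,40,-40],0],[60,[0,50,-20],0]]}}

```text
t: 3.82
tool_pos: [0.4747, 0.2859, 0.3352]
orientation: [0.281, 3.125, 0.003]
force: [0.1, -0.2, -0.6]
opening: 0.0602
```

{"api": "apply_moves", "payload": {"deltas": [[80,[0,55,0],0],[80,[0,20,0],0],[80,[0,0,0],0]]}}

```text
t: 4.2
tool_pos: [0.4869, 0.3601, 0.3315]
orientation: [-0.276, -3.129, 0.0]
force: [-0.8, 0.3, -0.2]
opening: 0.079
```

```bash
python3 m.py; python3 go.py 0 90 25 1.571; python3 -c "
from h import *
print(tool()[0]['q'].round(2))
a=viewer.read_camera('top');cv2.imwrite('pics/e.png',a)
cv2.imwrite('pics/e1.png',cv2.resize(a[160:250,205:310],None,fx=6,fy=6,interpolation=cv2.INTER_CUBIC))"
```

```text
base [540.4 161.9] yaw -0.178 size [125.3 176.7]
plate [517.7 157.1] yaw -0.127 size [46.7 74.4]
plate in fixture [-21.5  -8.8] offset from seat [-21.5   5.2] dyaw 0.051
red [ 4.6 46.3] brass [-24.3  22.8] 
t 4.25 now fix [-88.5 184.7] tipz 145.4 ang 0.002 F [ 0.3  0.4 -0.6] open 0.0801
turn tool z -1.569 delta tool now [-88.4 -94.8 120.4] in fixture [ 88.5 -94.7]
[ 0.55  0.19  1.56 -0.    1.39 -0.84]
```

View pics/e1.png

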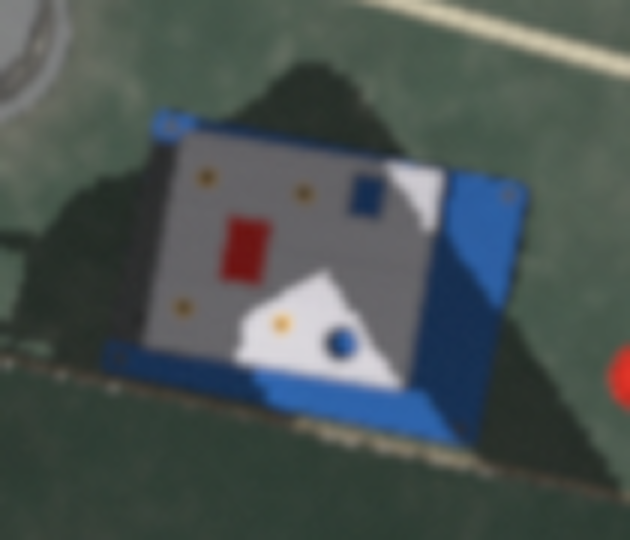

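The shadow falls across the plate, but its features are readable: inserts at (207,177), (304,192), (183,307) and (282,324) in the crop, and the hole at (343,342).

```bash
cat > cmp.py <<'E'
from h import *
psi=-.178;C=np.array([541.5,161.6]);A=np.array([[np.cos(psi),-np.sin(psi)],[np.sin(psi),np.cos(psi)]])
def f(p,s,o,z):
    q=np.array(p)/s+np.array(o)-.5+.5/s
    return (ray("top",q,z)*1000-C)@A
def fit(P,Q):
    p,q=P-P.mean(0),Q-Q.mean(0);a=np.arctan2((p[:,0]*q[:,1]-p[:,1]*q[:,0]).sum(),(p*q).sum());return a
E
python3 - <<'E'
from cmp import *
P0=f([(173,155),(285,180),(138,305),(251,330),(359,184),(320,356)],7,(215,172),.032)
P1=f([(207,177),(304,192),(183,307),(282,324),(367,196),(343,342)],6,(205,160),.032)
print(P0.round(1),P1.round(1))
for P in(P0,P1):
    # holes/inserts: edge directions for yaw
    d=P[[0,1]]-P[[2,3]];print("yaw",np.arctan2(d[:,1],d[:,0]).round(3),"hole mid",P[4:].mean(0).round(1))
print("move",(P1-P0).mean(0).round(1),"rot %.3f"%fit(P0,P1))
c=f([(182,137),(443,170),(405,388),(145,350)],6,(205,160),.032);print("corner ctr rel seat",c.mean(0)-[0,-14])
E
```

```text
[[ 20.5  53. ]
 [ 19.7   8.2]
 [-39.4  53.9]
 [-40.    9. ]
 [ 23.9 -20.2]
 [-44.4 -19.2]] [[ 32.8  56.2]
 [ 34.9  11.6]
 [-27.3  54.3]
 [-25.7   8.8]
 [ 38.9 -16.8]
 [-28.1 -19.9]]
yaw [-0.015 -0.012] hole mid [-10.2 -19.7]
yaw [0.032 0.046] hole mid [  5.4 -18.3]
move [14.2  1.6] rot 0.052
corner ctr rel seat [ 3.34007574 23.7093929 ]
```

The plate is now about +4 mm in x and +23 mm in y from its seat, with a yaw of +0.04; the push overshot a little. Next I'll turn the jaws along fixture x and push on the +y edge with both fingertips.

{"api": "apply_moves", "payload": {"deltas": [[50,[0,0,0],0.175],[50,[0,0,0],0.175],[50,[0,0,0],0.175],[50,[0,0,0],0.175],[50,[0,0,0],0.175]]}}

```text
t: 4.92
tool_pos: [0.4877, 0.3574, 0.3318]
orientation: [1.588, 2.71, -0.001]
force: [-0.1, -0.1, -0.3]
opening: 0.0501
```

{"api": "apply_moves", "payload": {"deltas": [[50,[0,0,0],0.175],[50,[0,0,0],0.175],[50,[0,0,0],0.175],[50,[0,0,0],0.171],[50,[0,0,0],0]]}}

```text
t: 5.55
tool_pos: [0.4878, 0.3577, 0.3318]
orientation: [2.41, 2.015, -0.0]
force: [0.3, -0.0, -0.0]
opening: 0.0499
```

```bash
python3 go.py 0 95 25.5 -1.571
```

```text
t 5.55 now fix [-87.6 183.5] tipz 145.8 ang -1.571 F [ 0.3 -0.  -0. ] open 0.0499
turn tool z -0.000 delta tool now [-88.4  87.6 120.3] in fixture [ 87.6 -88.5]
```

{"api": "apply_moves", "payload": {"deltas": [[50,[-30,30,10],0],[50,[-30,30,20],0],[50,[-20,20,20],0],[50,[-8,8,30],0],[50,[0,0,20],0]]}}

```text
t: 6.18
tool_pos: [0.5587, 0.2552, 0.2302]
orientation: [-2.408, -2.017, 0.002]
force: [-0.2, 0.0, -0.7]
opening: 0.0498
```

{"api": "apply_moves", "payload": {"deltas": [[50,[0,0,12],0],[50,[0,0,6],0],[50,[0,0,0],0],[50,[0,0,0],0]]}}

```text
t: 6.68
tool_pos: [0.5592, 0.2572, 0.2148]
orientation: [2.409, 2.016, 0.002]
force: [0.5, 0.1, -0.1]
opening: 0.0502
```

```bash
python3 go.py 0 75 25.5 -1.571; python3 -c "
from h import *
a=viewer.read_camera('scene')
cv2.imwrite('pics/f.png',cv2.resize(a[150:250,190:320],None,fx=6,fy=6,interpolation=cv2.INTER_CUBIC))"
```

```text
t 6.67 now fix [ 0.5 97.2] tipz 28.8 ang -1.570 F [ 0.5  0.1 -0.1] open 0.0502
turn tool z 0.001 delta tool now [-22.2  -0.5   3.3] in fixture [ -0.5 -22.2]
```

View pics/f.png

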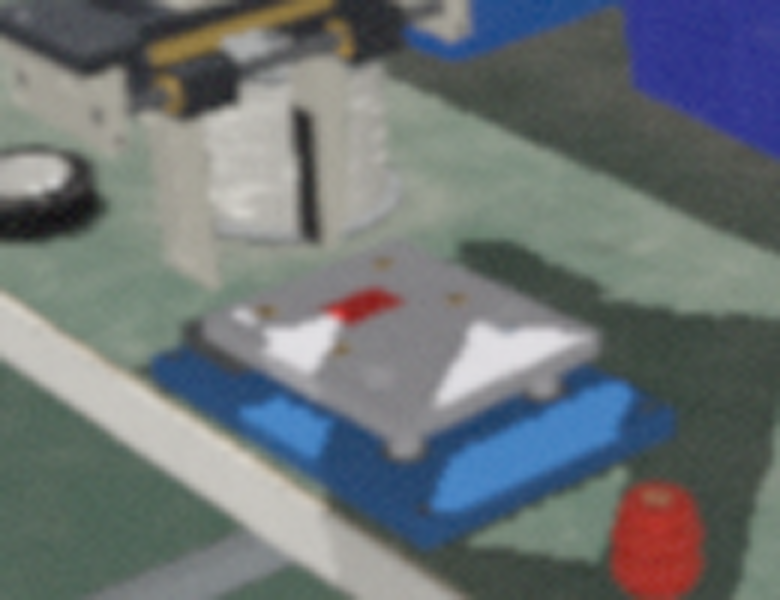

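The fingertips stand behind the plate's +y edge with clear space on both sides. I'll lower 3 mm and push in small steps.

{"api": "apply_moves", "payload": {"deltas": [[50,[-4,0,3],0],[50,[-5,0,0],0],[50,[-4,0,0],0],[50,[-3,0,0],0],[50,[-3,0,0],0]]}}

```text
t: 7.35
tool_pos: [0.5556, 0.2379, 0.2109]
orientation: [2.41, 2.015, 0.001]
force: [0.6, 1.9, -0.3]
opening: 0.0498
```

{"api": "apply_moves", "payload": {"deltas": [[50,[-3,0,0],0],[50,[-3,0,0],0],[50,[-3,0,0],0],[50,[-3,0,0],0],[50,[0,0,0],0]]}}

```text
t: 7.98
tool_pos: [0.5534, 0.2259, 0.2108]
orientation: [2.41, 2.015, -0.0]
force: [-0.8, 0.7, -0.6]
opening: 0.0497
```

```bash
cat > look.py <<'E'
from h import *
import sys
a=viewer.read_camera('top');cv2.imwrite(f'pics/{sys.argv[1]}t.png',a)
cv2.imwrite(f'pics/{sys.argv[1]}.png',cv2.resize(a[160:250,205:310],None,fx=6,fy=6,interpolation=cv2.INTER_CUBIC))
E
python3 go.py 0 61 25.5 -1.571
```

```text
t 7.97 now fix [ 0.3 65.4] tipz 24.8 ang -1.571 F [-0.8  0.7 -0.6] open 0.0497
turn tool z 0.000 delta tool now [-4.4 -0.3 -0.7] in fixture [-0.3 -4.4]
```

```bash
python3 look.py g
```

```text
(no output)
```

View pics/g.png

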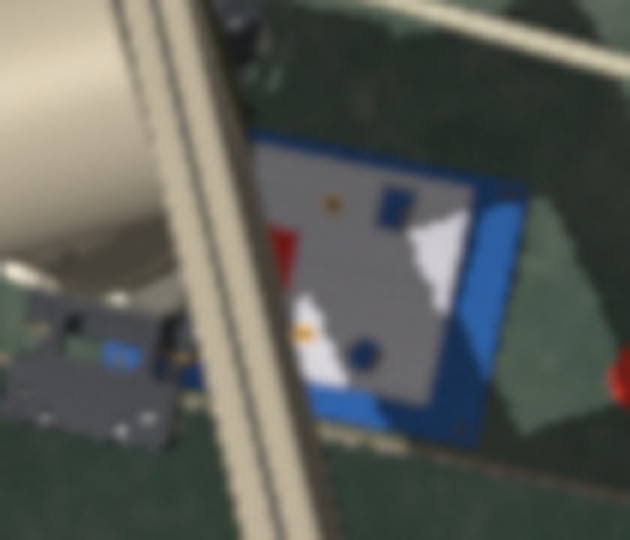

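The lower half of the plate is visible: slot at (396,208), hole at (364,354), inserts at (333,204) and (304,333).

```bash
cat > cc.py <<'E'
# sub-pixel feature centroids near guesses in the x6 crop; insert = yellow minus blue contrast, holes = darkness vs plate
from cmp import *
import sys
def cen(im,g,r,kind):
    u=np.array(g)/6+[205,160]-.5+.5/6;x,y=np.round(u).astype(int);w=im[y-r:y+r+1,x-r:x+r+1].astype(float)
    s=(w[...,2]-w[...,0]) if kind=='i' else (w[...,0]-w[...,2])
    s=np.clip(s-np.percentile(s,50)-.25*np.ptp(s),0,None);Y,X=np.mgrid[y-r:y+r+1,x-r:x+r+1]
    return np.array([(s*X).sum(),(s*Y).sum()])/s.sum()
def run(fn,pts,z=.032):
    im=cv2.imread(fn);out=[]
    for n,g in pts.items():
        q=cen(im,g,3 if n in('B','D') else 4,'i' if n in('B','D') else 'h')
        out.append(((ray("top",[q],z)*1000-C)@A)[0]);print(n,q.round(2),out[-1].round(1))
    v=dict(zip(pts,out));d=v['B']-v['D'];print("yaw inserts %.3f"%np.arctan2(d[1],d[0]))
    print("insert mid",((v['B']+v['D'])/2).round(1))
E
python3 - <<'E'
from cc import *
m=lambda p:(np.array(p)/7+[215,172]-[205,160])*6
print("t0");run('pics/top0.png',dict(B=m((285,180)),D=m((251,330))))
print("t1");run('pics/e.png',dict(B=(304,192),D=(282,324)))
print("t2");run('pics/gt.png',dict(B=(333,204),D=(304,333)))
Q=f([(396,208),(364,354)],6,(205,160),.032);print("slot,hole",Q.round(1),Q.mean(0).round(1))
Q=f([(473,187),(432,405)],6,(205,160),.032);print("-y corners",Q.round(1),Q.mean(0).round(1))
E
```

```text
t0
B [255.33 197.04] [20.4  8.3]
D [250.52 218.67] [-39.8   8.7]
yaw inserts -0.008
insert mid [-9.7  8.5]
t1
B [255.32 191.96] [34.  11.2]
D [251.59 213.46] [-25.4   8.8]
yaw inserts 0.039
insert mid [ 4.3 10. ]
t2
B [259.94 193.43] [32.5 -2. ]
D [255.05 215.08] [-27.8  -1.3]
yaw inserts -0.012
insert mid [ 2.4 -1.6]
slot,hole [[ 36.2 -30.8]
 [-31.5 -30.2]] [  2.3 -30.5]
-y corners [[ 52.6 -62.9]
 [-47.7 -64.9]] [  2.4 -63.9]
```

The plate is now about (+2.4, +12) mm from its seat with a yaw of about −0.01. I'll push with both fingers diagonally, mostly −y with a little −x, which stays within the friction cone so the plate should move with the fingers.

{"api": "apply_moves", "payload": {"deltas": [[50,[-2,-0.5,0],0],[50,[-2,-0.5,0],0],[50,[-2,-0.5,0],0],[50,[-1.5,-0.5,0],0],[50,[0,0,0],0]]}}

```text
t: 8.65
tool_pos: [0.5499, 0.2188, 0.2105]
orientation: [-2.41, -2.015, 0.001]
force: [-0.0, -0.6, -0.6]
opening: 0.0503
```

{"api": "apply_moves", "payload": {"deltas": [[50,[-1.5,-0.5,0],0],[50,[-1,0,0],0],[50,[-1,0,0],0],[50,[0,0,0],0]]}}

```text
t: 9.15
tool_pos: [0.549, 0.2157, 0.2107]
orientation: [2.41, 2.015, -0.0]
force: [-0.3, -0.8, 0.6]
opening: 0.05
```

```bash
python3 go.py -2.5 53.5 25 -1.571
python3 - <<'E'
from cc import *
im=viewer.read_camera('top');cv2.imwrite('pics/ht.png',im)
run('pics/ht.png',dict(B=(353,211),D=(324,340)))
run('pics/ht.png',dict(B=(353,211),D=(324,340)),.022)
E
```

```text
t 9.15 now fix [-2.2 54.6] tipz 24.7 ang -1.571 F [-0.3 -0.8  0.6] open 0.05
turn tool z 0.000 delta tool now [-1.1 -0.3 -0.3] in fixture [-0.3 -1.1]
B [263.6  195.62] [ 28.7 -13. ]
D [259.34 217.17] [-31.  -13.8]
yaw inserts 0.014
insert mid [ -1.1 -13.4]
B [263.6  195.62] [ 29.8 -12.2]
D [259.34 217.17] [-30.5 -13. ]
yaw inserts 0.014
insert mid [ -0.3 -12.6]
```

```bash
python3 -c "
from h import *
a=viewer.read_camera('scene')
cv2.imwrite('pics/i.png',cv2.resize(a[175:250,200:310],None,fx=7,fy=7,interpolation=cv2.INTER_CUBIC))"
```

```text
(no output)
```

View pics/i.png

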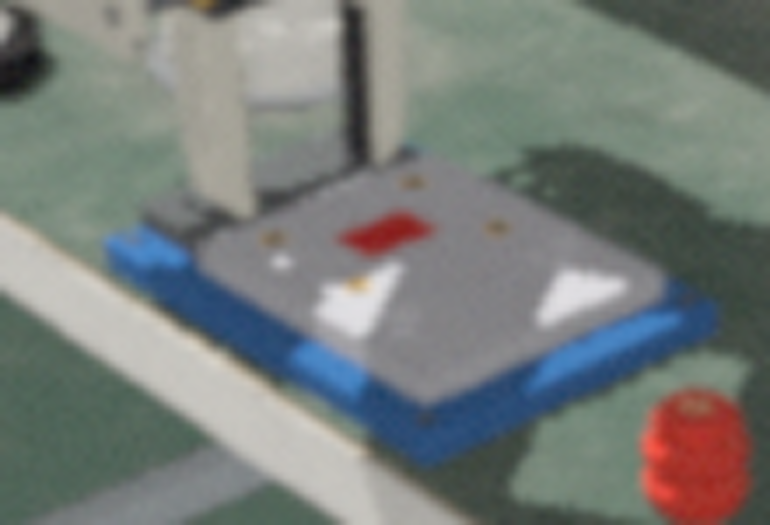

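The plate appears dropped onto the base and flush with the bar. I'll back off, clear the area and verify from both views.

{"api": "apply_moves", "payload": {"deltas": [[50,[8,0,-1],0],[50,[15,0,-10],0],[50,[0,0,-50],0],[50,[0,0,-55],0],[50,[20,-20,-40],0]]}}

```text
t: 9.88
tool_pos: [0.5378, 0.262, 0.3708]
orientation: [2.41, 2.012, 0.006]
force: [0.4, 0.8, -0.4]
opening: 0.0503
```

{"api": "apply_moves", "payload": {"deltas": [[50,[40,-40,0],0],[50,[40,-40,0],0],[50,[40,-40,0],0],[50,[40,-40,0],0],[50,[20,-20,0],0]]}}

```text
t: 10.5
tool_pos: [0.3891, 0.4738, 0.3679]
orientation: [-2.406, -2.018, -0.002]
force: [0.3, -0.1, 0.1]
opening: 0.0499
```

{"api": "apply_moves", "payload": {"deltas": [[50,[20,-40,0],0],[50,[0,-30,0],0],[50,[0,0,0],0],[50,[0,0,0],0]]}}

```text
t: 11.0
tool_pos: [0.3263, 0.5032, 0.3674]
orientation: [2.409, 2.016, 0.002]
force: [-0.7, -0.6, -0.2]
opening: 0.0498
```

Run:
```python
from m import *
im=viewer.read_camera("top");cv2.imwrite('pics/j_t.png',im);s=viewer.read_camera("scene");cv2.imwrite('pics/j_s.png',s)
meas(im,.022)
A_=cv2.resize(im[168:242,215:300],None,fx=5,fy=5,interpolation=cv2.INTER_CUBIC);B_=cv2.resize(s[185:243,208:300],None,fx=4,fy=4,interpolation=cv2.INTER_CUBIC)
o=np.zeros((372,800,3),np.uint8);o[:370,:425]=A_;o[:232,430:798]=B_;cv2.imwrite('pics/j.png',o)
# bystanders: red/black blobs before/after
a=cv2.imread('pics/top0.png')
for n,(x,y,w) in dict(ins=(312,222,9),choke=(402,245,10),bolt=(379,242,6),tape=(165,190,14)).items():
    T=a[y-w:y+w,x-w:x+w];r=cv2.matchTemplate(im[y-w-6:y+w+6,x-w-6:x+w+6],T,cv2.TM_CCOEFF_NORMED);print(n,r.max().round(3),np.unravel_index(r.argmax(),r.shape),"(6,6 = unmoved)")
```

```text
base [541.1 161.8] yaw -0.178 size [124.1 176.8]
plate [539.2 149.6] yaw -0.177 size [101.5 123.1]
plate in fixture [  0.3 -12.4] offset from seat [0.3 1.6] dyaw 0.001
red [ 0.2 23.5] brass [30.2  1.7] brass [-30.    0.9] brass [30.1 46.3] brass [-29.6  46.7] 
ins 1.0 (np.int64(6), np.int64(6)) (6,6 = unmoved)
choke 0.999 (np.int64(6), np.int64(6)) (6,6 = unmoved)
bolt 1.0 (np.int64(6), np.int64(6)) (6,6 = unmoved)
tape 0.999 (np.int64(6), np.int64(6)) (6,6 = unmoved)
```

View pics/j.png

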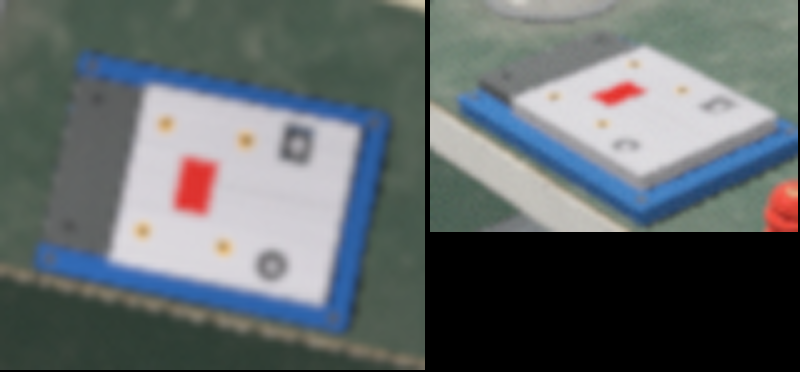

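The pins sit centred in the hole and slot, and the bystanders are unmoved. I'll confirm the plate is flat and fully down by triangulating the inserts across the two views.

Run:
```python
from h import *
def br(fn,x0,y0,x1,y1,k=8):
    c=cv2.resize(cv2.imread(fn)[y0:y1,x0:x1],None,fx=k,fy=k,interpolation=cv2.INTER_CUBIC);h=cv2.cvtColor(c,cv2.COLOR_BGR2HSV).astype(int)
    m=(h[...,0]>8)&(h[...,0]<30)&(h[...,1]>60)&(h[...,2]>100);o=[]
    for b in blobs(m)[:12]:
        if cv2.contourArea(b)>60:
            M=cv2.moments(b);o.append(((np.array([M['m10'],M['m01']])/M['m00']+.5)/k-.5+[x0,y0]))
    return np.array(o)
def tri(a,b):
    r=[]
    for n,u in(("top",a),("scene",b)):
        p0,p1=ray(n,[u],0)[0],ray(n,[u],.1)[0];r+=[(p0,(p1-p0)/.1)]
    (a0,a1),(b0,b1)=r;z=np.linalg.lstsq((a1-b1)[:,None],b0-a0,rcond=None)[0][0]
    return z*1000,np.linalg.norm(a0+a1*z-b0-b1*z)*1000
for t,s in(("top0","scene0"),("j_t","j_s")):
    T=br(f"pics/{t}.png",225,178,282,232);S=br(f"pics/{s}.png",215,190,285,228)
    print(t,len(T),len(S))
    for u in T:
        c=min(((tri(u,v),v) for v in S),key=lambda q:q[0][1]+(0 if 5<q[0][0]<50 else 99));print(u.round(1),c[1].round(1),"z %.1f miss %.1f"%c[0])
```

```text
top0 4 0Traceback (most recent call last):
  File "<stdin>", line 19, in <module>
ValueError: min() iterable argument is empty
```

Run:
```python
from h import *
def cen(im,u,r=2):
    x,y=np.round(u).astype(int);w=im[y-r:y+r+1,x-r:x+r+1].astype(float);s=w[...,2]-w[...,0];s=np.clip(s-np.median(s)-5,0,None)
    Y,X=np.mgrid[y-r:y+r+1,x-r:x+r+1];return np.array([(s*X).sum(),(s*Y).sum()])/s.sum()
def tri(a,b):
    r=[]
    for n,u in(("top",a),("scene",b)):
        p0,p1=ray(n,[u],0)[0],ray(n,[u],.1)[0];r+=[(p0,(p1-p0)/.1)]
    (a0,a1),(b0,b1)=r;z=np.linalg.lstsq((a1-b1)[:,None],b0-a0,rcond=None)[0][0]
    return z*1000,np.linalg.norm(a0+a1*z-b0-b1*z)*1000
# order: (+x,+y),(+x,-y),(-x,+y),(-x,-y)
D={("top0","scene0"):([(173,155),(285,180),(138,305),(251,330)],7,(215,172),[(297,75),(378,120),(155,129),(234,177)],7,(208,185)),
("j_t","j_s"):([(166,124),(246,140),(143,230),(223,247)],5,(215,168),[(204,64),(252,90),(124,96),(172,124)],4,(208,185))}
for (t,s),(a,k,o,b,k2,o2) in D.items():
    ti,si=cv2.imread(f"pics/{t}.png"),cv2.imread(f"pics/{s}.png");print(t)
    for u,v in zip(a,b):
        u=cen(ti,np.array(u)/k+o-.4);v=cen(si,np.array(v)/k2+o2-.4);print(u.round(1),v.round(1),"z %.1f miss %.1f"%tri(u,v))
```

```text
top0
[239.4 193.7] [249.9 195.5] z 31.4 miss 1.9
[255.3 197. ] [261.4 201.6] z 31.6 miss 1.7
[234.3 215.1] [229.7 203.3] z 31.1 miss 1.4
[250.5 218.7] [241.  209.7] z 31.9 miss 1.2
j_t
[247.8 192.4] [258.4 200.6] z 22.1 miss 1.4
[263.6 195.6] [270.4 207.1] z 21.4 miss 1.2
[243.  213.6] [238.5 208.5] z 21.8 miss 1.2
[259.3 217.2] [250.6 215.5] z 22.0 miss 0.4
```

The insert heights fell from about 31.5 mm to 21.8 mm, with all four equal, so the plate is flat and fully down. Handing in.

```bash
python3 -c "
from plant import order
print(order.close_job())"
```

```text
the job is handed in; nothing more can be done
None
```

The plate is seated on the fixture: flat, fully down and with both holes over their pins. I handed the job in at about 11 s; no verdict was reported.

**What I did:** I pushed the plate's −x edge with two open fingertips, then turned the jaws and pushed the +y edge, with a slight −x slant at the end. The plate dropped over the pins, and I retracted well clear to the left.

**Last checks:**
- **Height and tilt:** the four brass inserts measured 21.4 to 22.1 mm above the bench in the two views, against 22 mm expected. They were about 31.5 mm before. The 0.7 mm spread is within measuring noise, so the plate is flat.
- **Position:** the pins look centred in the hole and slot. I measured offsets of +0.3 mm in x and about +1.3 to 1.6 mm in y, and 0.001 rad in yaw. The y figure probably includes some edge-fit bias and is inside the 3 mm tolerance.
- **Bystanders:** insulator, choke, tape and bolt showed no shift at all in the top picture.

**What disagreed:** the first x push overshot by about 4 mm and left the plate turned by 0.04 rad, for a reason I did not find. The later pushes corrected both.

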